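Shim the sagging balance platform with the levelling wedge

TASK

Lift the loose lid off the steel instrument tray by its knob, set it down flat on the bench, knob up (do not drop it), and take out the yellow levelling wedge. With the wedge flat on the bench, push its thin end under the low front edge of the balance platform (its far side from the robot) until the wedge just lifts that edge off its base, by a few millimetres and no more than 8. Finish while still gripping the wedge in place, with the robot not touching the platform, and leave the other things on the bench where they are.

Things in the scene. Friction and masses are not known exactly. Their poses are not given: they have to be found in the camera images.
- tray: Open stainless-steel tray, fixed to the bench, 172 (x) by 180 (y) by 57 mm high, walls and floor 4 mm thick. Origin: centre of its underside, on the bench. Beyond its +y side the bench is clear for at least 0.3 m, over the tray's whole x extent: room for the lid.
- lid: Loose steel lid on the tray, 0.22 kg, yaw as the tray's: plate 178 (x) by 186 (y) by 3 mm, with a 6 mm skirt under it that sits inside the tray's rim with 4 to 5 mm of play (lift straight up). Origin: centre of the skirt's lower edge, 51 mm above the bench when on the tray, 0 when the lid stands on the bench. z is up.
- lid_knob (a point): Centre of the black knob in the middle of the lid: a round grip 27 mm in diameter and 28 mm high, its top 44 mm and its underside 16 mm above the lid's origin, on a stem 16 mm in diameter; the lid plate's upper face is 9 mm above the lid's origin. This point is 30 mm above the lid's origin.
- wedge: Loose yellow wedge, 0.12 kg, 120 (x) by 30 mm (y), sole down in the tray, thin end (+x) within 0.2 rad of the tray's -x. Origin: centre of its sole. x -60 to -32 mm: upright grip block 46 mm high, pinch it across y (30 mm wide; 45 mm free on both sides in the tray). Ahead of it the upper face slopes evenly from 26 mm high at x = -32 to 4 mm at the thin end, x = +60 mm.
- wedge_tip (a point): Middle of the thin end's lower edge: wedge x = +60 mm, y = 0, z = 0.
- stand: Base frame of the balance platform, fixed: steel, 200 by 200 mm, two rails 20 mm wide, 14 mm high along x at y = -90 and +90 mm, and a rear bar at +x; open in front (-x, facing away from the robot base): the wedge slides in on the bench between the rails along the stand's +x, with 4 to 12 N; friction keeps it there. Origin: centre, on the bench. Bench before the front clear for 0.16 m.
- deck_edge (a point): Middle of the round lip under the deck's front edge, its lowest line (lip radius 4 mm, 150 mm long, along y): stand x = -96 mm, 12 mm above the bench while the deck rests on the base. The wedge's slope lifts the deck here.
- deck (a joint): Tilt (rad) of the platform's deck: 0 = resting on the rails, grows as the front edge rises; edge 186 mm from the hinge, so 0.005 rad is about 1 mm of lift. Deck: aluminium plate 190 by 200 by 8 mm, about 0.9 kg with the white balance bolted on, hinged at stand x = +90 mm, 18 mm up. Balance top 75 mm above the bench, its front 30 mm behind the deck's front edge. The robot must not touch it.
- amber_bottle: Amber glass bottle with white cap, 60 mm in diameter, 130 mm high. Loose bystander, to be left alone. Origin: centre of its underside.
- beaker: Open glass beaker, 68 mm in diameter, 90 mm high. Loose bystander, to be left alone. Origin: centre of its underside.
- jar: White jar with blue cap, 66 mm in diameter, 80 mm high. Loose bystander, to be left alone. Origin: centre of its underside.
- weight: Brass calibration weight, 38 mm in diameter, 54 mm high. Loose bystander, to be left alone. Origin: centre of its underside.
- flask: Green glass conical flask, 82 mm in diameter, 105 mm high. Loose bystander, to be left alone. Origin: centre of its underside.

How it is judged:
By the outcome, as a careful person would: the job done as asked, in the order asked, and still so for the second after the job is handed in, while the arm keeps its last pose, push and grip.
It also fails if it takes over 54 s, if anything falls off the work surface, if the arm or the gripper's body presses on something with over 40 N, if the wrist force passes 120 N, or if a joint passes its speed limit or range.

ROBOT

A 6-joint arm with a two-finger parallel gripper is mounted at the origin on the work surface. World frame = base frame: x ahead of the robot, y to its left, z up, the work surface at z = 0. Lengths are in m, angles in degrees, forces in N, time in s.
With the tool pointing down it reaches from about 0.35 to 0.875 m from the base axis. Payload 4.2 kg.
Tool frame: the origin (TCP) lies between the finger pads; the fingertips stand 25 mm ahead of it and the grasp point (between the pads) lies 6 mm ahead of it (r.tips_ahead is the distance from the TCP to the fingertips, in m); z points along the fingers, y is the direction in which the jaws open and shut (so a half turn about z gives the same grasp; the last joint's range is limited). The gripper opens to 87 mm and grips with 3 to 60 N. Pads are 19 mm wide; open, the fingers measure 117 mm over their backs; the gripper's body (75 mm by 190 mm) begins 51 mm behind the grasp point.
Start: joints at [-48.61, 22.042, 0.453, 0, -68.411, -14.817], TCP at [0.28, -0.559, 0.21] pointing down, gripper open.
Joint ranges: [-179.83, 179.83], [-69.29, 118.12], [-61.27, 80.66], [-181.25, 117.63], [-171.15, -9.14], [-177.46, 177.46]. Speed limits (degrees/s): [159.86, 159.86, 180, 180, 180, 180].

INTERFACE

Orientations are given as a 3x3 rotation matrix whose columns are the frame's x, y, z axes.
In Python, from station import r, vision, finish_job gives the robot as it stands.
- The arm moves only by the shell command python3 -m jog 'ROWS'. ROWS is a JSON object of lists of equal length, an entry for each row: "rot": the turn, a rotation vector about the world's x, y, z in degrees, a list of three; "delta_pos": the shift along the world's x, y, z in mm, a list of three; "grip": the opening in per cent of the stroke, from 0 (shut) to 100 (fully open). A call has 1 to 10 rows; each row shifts and turns the commanded pose from where the row before left it; what a row does not reach is not made up. A row lasts 1/12 s, in which the tool goes at most 41.7 mm and 7.16 degrees, less where a joint would pass 70% of its speed; a pose out of reach is approached as far as the arm can. A call with a gripper value outside its range is refused whole. The fingers move at their own pace and stop on an object; the grip force is fixed at half the most. Time passes only in rows, so rows that do not move let the fingers close. It gives the time, the measured TCP pose, the force and the opening at its end, in the units of the state.
- r.sense(): the state, without advancing time (a new reading comes with each control period).
- vision.capture(name): name is "side" or "top"; returns a dict with "frame" (400x640x3 uint8, red, green, blue), "K" (3x3 intrinsics, pixels), "k1" (the pictures are not rectified: a ray, as slopes to the right and down, at radius r is drawn at 1 + k1 r^2 times it, then the intrinsics apply), "xyz" and "orientation" of the camera in the world. Camera axes: x right, y up, looking along -z (the intrinsics and any distortion apply to the point x, -y, -z); pixel columns grow to the right and rows downward; lengths in m; the calibration is good to about 2 mm. A picture is of the moment at which its call begins. There is no depth.
- finish_job(): hands the job in, once; it reports no verdict.
The state is a dict: "time_s": time; "joints": joint angles; "joint_velocities": joint speeds; "effort": joint torques, N m; "tcp_pos": TCP position; "ee_rot": TCP orientation; "wrist_force": force on the tool from outside, world axes, zero at the start; "moment": the same for the moment, N m; "gripper_width": opening from 0.0 (shut) to 1.0 (fully open).
Only numpy, scipy, OpenCV 4.12 (cv2) and the standard library are available. Lean on these libraries where they do the work, as an engineer would, in place of code of your own. Each camera call takes 0.05 s, during which the arm holds its last target. There are 200 camera calls.

## Working session

There is one attempt and no reset: what is moved stays moved. The work goes in short steps, Python scripts to look and compute and a shell command to move; the robot and the scene stay as the last step left them, time stands still between calls to the robot, and variables do not carry over. Pictures are saved under pics/ and viewed, about 8 in all and at most 12, crops included, and the job is handed in when it is done.

```bash
mkdir -p pics; ls; python3 - <<'E'
from station import r, vision
import cv2
for n in ("top","side"):
    c=vision.capture(n); cv2.imwrite(f"pics/{n}0.png",c["frame"][:,:,::-1])
    print(n,c["K"],c["k1"],c["xyz"],c["orientation"])
s=r.sense(); print(s["time_s"],s["tcp_pos"],s["ee_rot"],s["wrist_force"],s["gripper_width"],r.tips_ahead)
E
```

```text
pics
top [[378.32215755   0.         321.1544851 ]
 [  0.         378.32215755 203.95904846]
 [  0.           0.           1.        ]] -0.02848149562947768 [ 0.37760153 -0.1283368   1.08627226] [[ 0.01929592  0.98999816 -0.13975443]
 [-0.99949143  0.01555094 -0.02783956]
 [-0.0253878   0.14022055  0.98979476]]
side [[443.57409491   0.         319.39141179]
 [  0.         443.57409491 199.24420172]
 [  0.           0.           1.        ]] -0.12602452810501721 [ 0.09841924 -0.82786247  0.94292757] [[ 0.84894677  0.3703459  -0.37700571]
 [-0.52821318  0.61722147 -0.58311963]
 [ 0.01674006  0.69417691  0.71960975]]
0.1 [ 0.27936818 -0.55848362  0.20948769] [[-8.94417342e-01 -4.47232316e-01 -9.34611734e-04]
 [-4.47233282e-01  8.94415827e-01  1.64944702e-03]
 [ 9.82455150e-05  1.89328350e-03 -9.99998203e-01]] [-0.44503879  1.18166107 -0.66353141] 0.9991166191851486 0.025
```

View pics/top0.png

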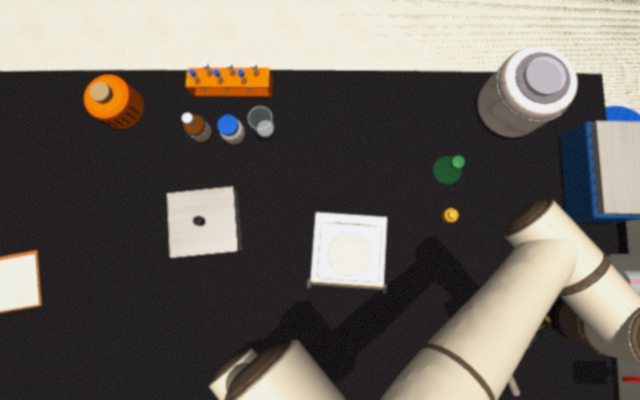

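View pics/side0.png

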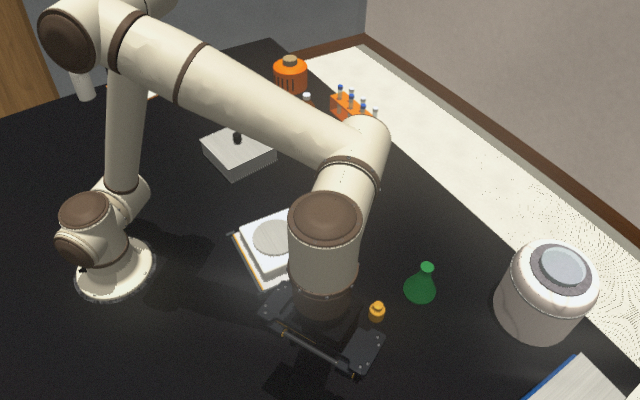

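The top view shows the lid at about px (167–240, 187–257) with its knob at (199, 221). The stand is at (310–387, 212–290) with its front toward the top of the image (+x). The weight is at (451, 215), the flask at (448, 170), and the small bottles are near (195–262, 125). The side view agrees.

```bash
cat > h.py <<'E'
import numpy as np, cv2
from station import r, vision
def cam(n):
    c=vision.capture(n); c["D"]=np.array([c["k1"],0,0,0,0.]); c["F"]=np.diag([1.,-1,-1]); return c
def ray(c,px,z):
    u=cv2.undistortPoints(np.array(px,float).reshape(-1,1,2),c["K"],c["D"]).reshape(-1,2)
    # k1 model: drawn = slope*(1+k1 r^2) -> the OpenCV radial model
    d=(np.c_[u,np.ones(len(u))]@c["F"])@np.array(c["orientation"]).T
    o=np.array(c["xyz"]); return o+d*((z-o[2])/d[:,2])[:,None]
def proj(c,P):
    q=(np.atleast_2d(P)-c["xyz"])@np.array(c["orientation"])@c["F"]
    return cv2.projectPoints(q,np.zeros(3),np.zeros(3),c["K"],c["D"])[0].reshape(-1,2)
def crop(c,x0,x1,y0,y1,s,name):
    cv2.imwrite(name,cv2.resize(c["frame"][y0:y1,x0:x1,::-1],None,fx=s,fy=s,interpolation=cv2.INTER_CUBIC))
E
python3 - <<'E'
from h import *
c=cam("top")
a=cv2.resize(c["frame"][175:275,155:255,::-1],None,fx=4,fy=4,interpolation=cv2.INTER_CUBIC)
b=cv2.resize(c["frame"][200:300,300:400,::-1],None,fx=4,fy=4,interpolation=cv2.INTER_CUBIC)
cv2.imwrite("pics/c1.png",np.hstack([a,b]))
print(ray(c,[[199,221]],.09),ray(c,[[350,214]],.02))
E
```

```text
[[0.46712902 0.22547724 0.09      ]] [[ 0.50072485 -0.18060271  0.02      ]]
```

View pics/c1.png

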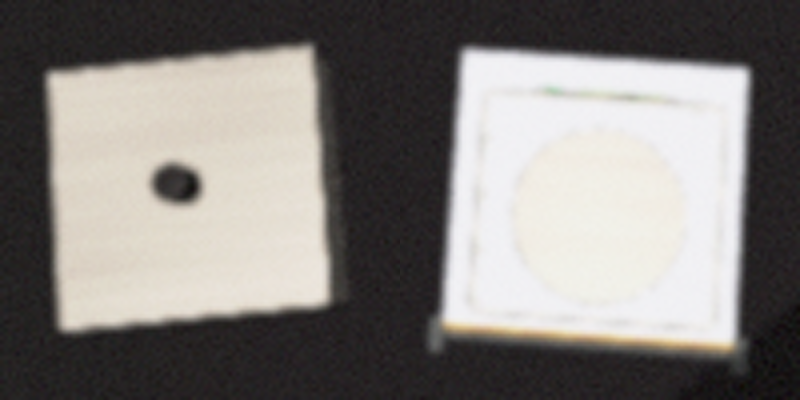

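```bash
cat > fit.py <<'E'
from h import *
from scipy.optimize import least_squares
def fit(c,local,px,z,g):
    def w(p): 
        R=np.array([[np.cos(p[2]),-np.sin(p[2])],[np.sin(p[2]),np.cos(p[2])]])
        return np.c_[local@R.T+p[:2],np.full(len(local),z)]
    s=least_squares(lambda p:(proj(c,w(p))-px).ravel(),g)
    return s.x,np.round(s.fun.reshape(-1,2),2)
E
python3 - <<'E'
from fit import *
c=cam("top")
cv=lambda u,x0,y0:np.array([x0-.5,y0-.5])+(np.array(u)+.5)/4
lid=cv([[47,72],[313,45],[330,303],[60,330]],155,175)
dk=cv([[62,47],[350,67],[337,347],[43,325]],300,200)
# world: up=+x, left=+y
L=np.array([[.089,.093],[.089,-.093],[-.089,-.093],[-.089,.093]])
for z in(.060,): p,e=fit(c,L,lid,z,[.45,.22,0]);print("lid",p[:2],np.degrees(p[2]),e.tolist())
D=np.array([[-.1,-.1],[-.1,.1],[.09,.1],[.09,-.1]])
p,e=fit(c,D,dk,.022,[.41,-.18,np.pi]);print("stand",p[:2],np.degrees(p[2]),e.tolist())
R=lambda a:np.array([[np.cos(a),-np.sin(a)],[np.sin(a),np.cos(a)]])
print("edge",p[:2]+R(p[2])@[-.096,0])
kn=cv([[176,184]],155,175); print("knob top@95",ray(c,kn,.09))
f=c["frame"].astype(int)
for n,q,z in(("flask",[448,170],.03),("weight",[451,215],.05),("beaker",[260,120],.04),("jar",[231,128],.06),("bottle",[195,125],.1)): print(n,ray(c,[q],z)[0].round(3))
E
```

```text
lid [0.46955583 0.22956316] 6.849124392458152 [[0.46, 0.31], [-0.3, 0.14], [-0.15, -0.21], [-0.0, -0.21]]
stand [ 0.39885063 -0.17850726] 177.0818435381691 [[0.69, 0.91], [-0.57, 0.63], [-0.6, -0.85], [0.5, -0.59]]
edge [ 0.49472615 -0.18339457]
knob top@95 [[0.4681166  0.22655937 0.09      ]]
flask [ 0.63  -0.457  0.03 ]
weight [ 0.499 -0.456  0.05 ]
beaker [0.769 0.083 0.04 ]
jar [0.737 0.161 0.06 ]
bottle [0.731 0.251 0.1  ]
```

The fit puts the lid at (0.469, 0.228) with yaw 6.9°, and the deck edge at (0.495, −0.183) with stand yaw about 177°. Moving toward the knob.

```bash

python3 -m jog '{"delta_pos":[[9,38,0],[9,38,0],[9,38,0],[9,38,0],[9,38,0],[9,38,0],[9,38,0],[9,38,0],[9,38,0],[9,38,0]],"rot":[[0,0,-1],[0,0,-1],[0,0,-1],[0,0,-1],[0,0,-1],[0,0,-1],[0,0,-1],[0,0,-1],[0,0,-1],[0,0,-1]],"grip":[100,100,100,100,100,100,100,100,100,100]}'
python3 -m jog '{"delta_pos":[[9,38,0],[9,38,0],[9,38,0],[9,38,0],[9,38,0],[9,38,0],[9,38,0],[9,38,0],[9,38,0],[9,27,0]],"rot":[[0,0,-1],[0,0,-1],[0,0,-1],[0,0,-1],[0,0,-1],[0,0,-1],[0,0,-1],[0,0,-1],[0,0,-1],[0,0,-1]],"grip":[100,100,100,100,100,100,100,100,100,100]}'
```

```text
time_s: 1.03
tcp_pos: [0.3694, -0.1772, 0.2106]
ee_rot: [[-0.959, -0.284, 0.001], [-0.284, 0.959, 0.0], [-0.001, -0.0, -1.0]]
wrist_force: [2.0, -0.6, -0.2]
gripper_width: 1.002
time_s: 1.87
tcp_pos: [0.4597, 0.193, 0.2105]
ee_rot: [[-0.993, -0.116, 0.0], [-0.116, 0.993, 0.001], [-0.001, 0.0, -1.0]]
wrist_force: [0.9, -0.5, -0.6]
gripper_width: 1.001
```

```bash

python3 -m jog '{"delta_pos":[[5,18,0],[4,17,-20],[0,0,-25],[0,0,-25],[0,0,-20],[0,0,-10],[0,0,0]],"rot":[[0,0,0],[0,0,0],[0,0,0],[0,0,0],[0,0,0],[0,0,0],[0,0,0]],"grip":[100,100,100,100,100,100,100]}'
python3 - <<'E'
from h import *
c=cam("side"); q=proj(c,[[.469,.228,.085]])[0]; print(q, r.sense()["tcp_pos"])
crop(c,max(0,int(q[0])-80),int(q[0])+80,int(q[1])-60,int(q[1])+60,5,"pics/c2.png")
E
```

```text
time_s: 2.45
tcp_pos: [0.4673, 0.224, 0.1081]
ee_rot: [[-0.993, -0.114, -0.004], [-0.114, 0.993, -0.003], [0.005, -0.003, -1.0]]
wrist_force: [-0.4, -0.5, 0.4]
gripper_width: 0.997
[236.77138596 137.18889487] [0.46836413 0.22468781 0.10987703]
```

View pics/c2.png

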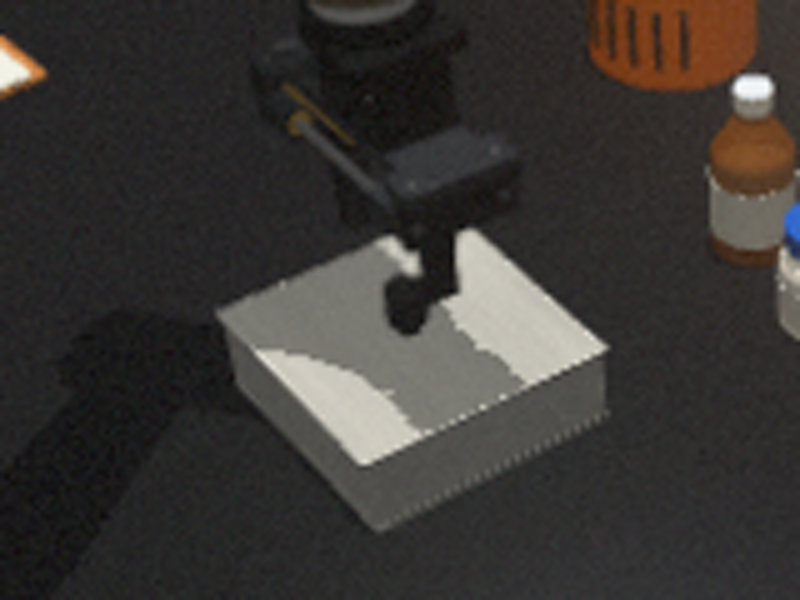

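```bash

python3 - <<'E'
from h import *
c=cam("side"); s=r.sense(); t=np.array(s["tcp_pos"]);R=np.array(s["ee_rot"])
P=[t+R@[0,a,b] for a in(-.045,.045) for b in(.025,-.03)]+[np.array([.469,.228,z]) for z in(.067,.095)]
print((proj(c,P)-[156.77-.77,77])*5)
print((proj(c,[[.558,.322,.06],[.3814,.1374,.06]])-[156,77])*5)
E
```

```text
[[443.65612696 337.9071073 ]
 [434.35991385 265.69389901]
 [369.25755316 267.09546977]
 [358.39714164 195.8139019 ]
 [407.06375166 323.58141092]
 [402.05542123 288.19538748]]
[[471.60491127 213.73321363]
 [336.73524373 463.18507819]]
```

```bash

python3 - <<'E'
from h import *
c=cam("side"); s=r.sense(); t=np.array(s["tcp_pos"]);R=np.array(s["ee_rot"]); print(t)
P=[t+R@[0,a,b] for a in(-.045,.045) for b in(.025,0)]+[np.array(p) for p in([.547,.3325,.06],[.3923,.1267,.06],[.5692,.148,.06],[.37,.3113,.06])]
im=cv2.resize(c["frame"][97:177,187:287,::-1],None,fx=7,fy=7,interpolation=cv2.INTER_CUBIC)
im=cv2.convertScaleAbs(im,alpha=1.6)
for p in (proj(c,P)-[187,97]+.5)*7: cv2.circle(im,tuple(int(v) for v in p),4,(0,0,255),1)
cv2.imwrite("pics/c3.png",im)
E
```

```text
[0.46951608 0.22559738 0.11172713]
```

View pics/c3.png

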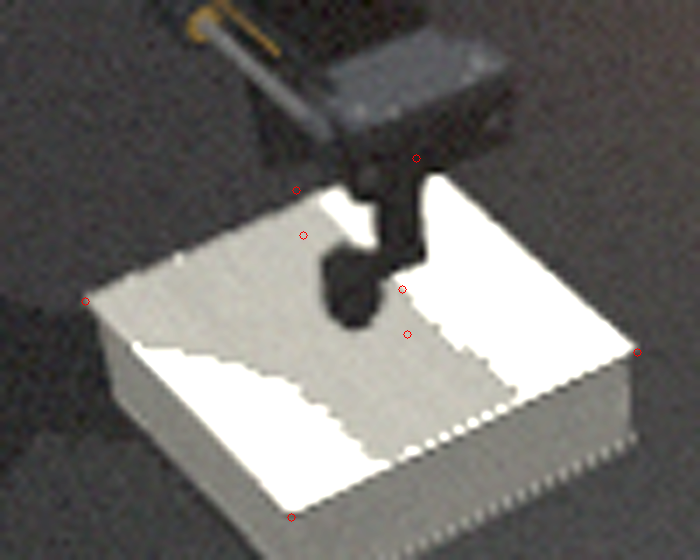

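```bash

python3 - <<'E'
from h import *
s=r.sense(); t=np.array(s["tcp_pos"]);R=np.array(s["ee_rot"]); print(t,s["joints"])
def mark(c,im,t,R,x0,y0,w,h,k):
    im=cv2.convertScaleAbs(cv2.resize(im[y0:y0+h,x0:x0+w],None,fx=k,fy=k,interpolation=cv2.INTER_CUBIC),alpha=2)
    for b,col in((.025,(0,0,255)),(-.045,(0,255,0))):
        for a in(-.0435,.0435):
            p=(proj(c,[t+R@[0,a,b]])[0]-[x0,y0]+.5)*k
            cv2.circle(im,tuple(int(v) for v in p),5,col,2)
    return im
c=cam("side"); R0=np.array([[-.8944,-.4472,0],[-.4472,.8944,0],[0,0,-1]])
a=mark(c,cv2.imread("pics/side0.png"),np.array([.2794,-.5585,.2095]),R0,250,260,150,135,2.66)
d=cam("top"); b=mark(d,d["frame"][:,:,::-1].copy(),t,R,130,150,150,135,2.66)
cv2.imwrite("pics/c4.png",np.hstack([a,b]))
E
```

```text
[0.46951608 0.22559738 0.11172713] [ 4.35483549e+01  1.75231913e+01 -2.21151514e+01  3.96532052e-02
 -5.02265385e+01 -1.26983972e+02]
```

View pics/c4.png

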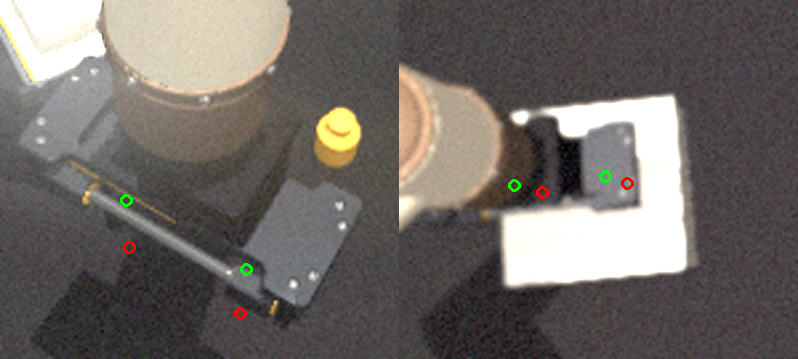

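The lid corners match in both views, with the knob at crop px (352, 290) in the side view. The finger appears about 65 crop px (about 30 mm) higher than predicted, so I'll check by touch. I'll lower as planned, close, and read the opening, which should be about 0.31 on the knob.

```bash

python3 -m jog '{"delta_pos":[[0,2,-8],[0,0,-8],[0,0,-4],[0,0,0],[0,0,0]],"rot":[[0,0,0],[0,0,0],[0,0,0],[0,0,0],[0,0,0]],"grip":[100,100,100,100,100]}'
python3 -m jog '{"delta_pos":[[0,0,0],[0,0,0],[0,0,0],[0,0,0],[0,0,0],[0,0,0],[0,0,0],[0,0,0],[0,0,0],[0,0,0]],"rot":[[0,0,0],[0,0,0],[0,0,0],[0,0,0],[0,0,0],[0,0,0],[0,0,0],[0,0,0],[0,0,0],[0,0,0]],"grip":[20,20,20,20,20,20,20,20,20,20]}'
```

```text
time_s: 3.12
tcp_pos: [0.4684, 0.2268, 0.0899]
ee_rot: [[-0.993, -0.115, -0.001], [-0.115, 0.993, -0.001], [0.001, -0.001, -1.0]]
wrist_force: [0.4, 0.1, 0.2]
gripper_width: 1.003
time_s: 3.95
tcp_pos: [0.4686, 0.227, 0.0905]
ee_rot: [[-0.993, -0.114, 0.0], [-0.114, 0.993, 0.0], [-0.0, 0.0, -1.0]]
wrist_force: [0.2, -0.2, 0.1]
gripper_width: 0.323
```

```bash

python3 -m jog '{"delta_pos":[[0,0,0],[0,0,0],[0,0,0],[0,0,4],[0,0,6],[0,0,10],[0,0,10],[0,0,10],[0,0,10],[0,0,0]],"rot":[[0,0,0],[0,0,0],[0,0,0],[0,0,0],[0,0,0],[0,0,0],[0,0,0],[0,0,0],[0,0,0],[0,0,0]],"grip":[15,15,15,15,15,15,15,15,15,15]}'
python3 - <<'E'
from h import *
c=cam("side"); s=r.sense(); t=np.array(s["tcp_pos"]); print(t,s["wrist_force"],s["gripper_width"])
im=cv2.resize(c["frame"][80:180,180:300,::-1],None,fx=6,fy=6,interpolation=cv2.INTER_CUBIC)
cv2.imwrite("pics/c5.png",cv2.convertScaleAbs(im,alpha=1.6))
E
```

```text
time_s: 4.78
tcp_pos: [0.47, 0.2281, 0.1435]
ee_rot: [[-0.993, -0.115, 0.005], [-0.115, 0.993, 0.003], [-0.005, 0.003, -1.0]]
wrist_force: [-0.1, 0.5, 0.3]
gripper_width: 0.145
[0.46932443 0.22768402 0.14217602] [-0.37415938 -0.31149626 -0.35885164] 0.1507472867741674
```

View pics/c5.png

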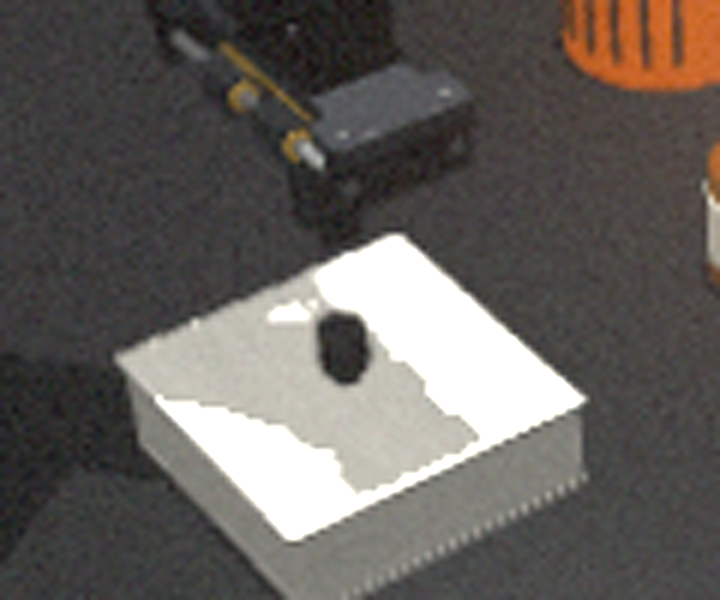

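The grasp missed: the closed fingers hang at crop px (330, 235), clearly above and behind the knob at (343, 345). The reported pose and the images disagree, so I'll triangulate the gripper from both cameras.

```bash

python3 - <<'E'
from h import *
c=cam("side");d=cam("top"); s=r.sense(); t=np.array(s["tcp_pos"]);R=np.array(s["ee_rot"]);print(t,s["joints"])
tip=[[235,119.2]]
print("tip pred",proj(c,[t+R@[0,0,.025]]), "tip xy if z ok",ray(c,tip,.117))
for z in(.13,.14,.15,.16): print(z,ray(c,tip,z)[0][:2])
a=cv2.resize(c["frame"][75:135,200:260,::-1],None,fx=6.6,fy=6.6,interpolation=cv2.INTER_CUBIC)
b=cv2.resize(d["frame"][180:240,165:225,::-1],None,fx=6.6,fy=6.6,interpolation=cv2.INTER_CUBIC)
cv2.imwrite("pics/c6.png",cv2.convertScaleAbs(np.hstack([a,b]),alpha=1.8))
E
```

```text
[0.46837115 0.22697212 0.14048685] [ 4.37228470e+01  1.56469990e+01 -1.99403132e+01 -2.35417787e-02
 -5.44085107e+01 -1.27149301e+02]
tip pred [[235.61133504 129.57415611]] tip xy if z ok [[0.48819831 0.27562124 0.117     ]]
0.13 [0.48206323 0.25825254]
0.14 [0.47734394 0.244892  ]
0.15 [0.47262466 0.23153146]
0.16 [0.46790537 0.21817092]
```

View pics/c6.png

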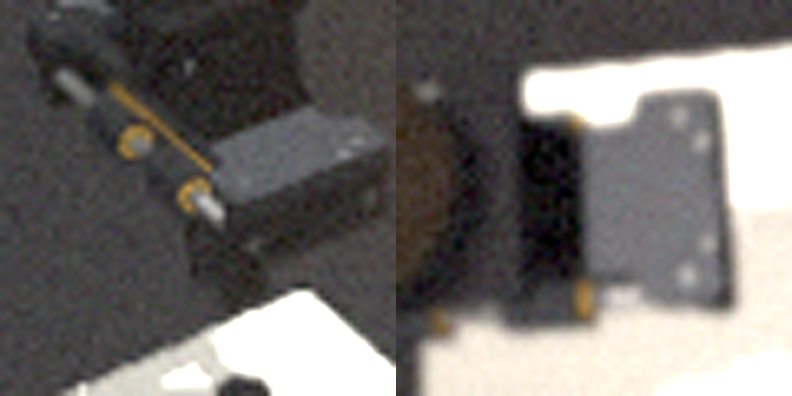

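```bash

python3 - <<'E'
from h import *
from scipy.optimize import least_squares
c=cam("side");d=cam("top"); t=np.array([.469,.227,.141])
for n,a,b in(("screw+x",(254.2,95.8),(209.4,199.2)),("screw-x",(237.5,102.2),(210.6,219.2)),("brassR",(229.2,104.1),(193.6,225.2)),("brassL",(220.6,96.2),(171.5,229))):
    s=least_squares(lambda p:np.r_[proj(c,[p])[0]-a,proj(d,[p])[0]-b],[.47,.2,.2]);print(n,s.x.round(4),s.fun.round(1))
s=r.sense();print(s["tcp_pos"])
E
```

```text
screw+x [0.5008 0.1395 0.2739] [-1.1  0.1  0.3 -0.8]
screw-x [0.4541 0.1358 0.272 ] [ 0.6 -0.1 -0.2  0.5]
brassR [0.4441 0.1831 0.2421] [-0.2  0.   0.1 -0.2]
brassL [0.4359 0.2323 0.2436] [-1.1  0.1  0.3 -0.8]
[0.46821108 0.2267623  0.13989501]
```

Triangulation confirms x and y, but the real fingertips sit about 30–35 mm higher than reported. That also explains the miss. I'll go about 30 mm lower, with the force guarded.

```bash

python3 -m jog '{"delta_pos":[[0,0,0],[0,0,0],[0,0,0],[0,0,0],[0,0,0],[0,0,0],[0,0,0],[0,0,-15],[0,0,-15],[0,0,-10]],"rot":[[0,0,0],[0,0,0],[0,0,0],[0,0,0],[0,0,0],[0,0,0],[0,0,0],[0,0,0],[0,0,0],[0,0,0]],"grip":[100,100,100,100,100,100,100,100,100,100]}'
python3 -m jog '{"delta_pos":[[0,0,-10],[0,0,-10],[0,0,-7],[0,0,-5],[0,0,-3],[0,0,0]],"rot":[[0,0,0],[0,0,0],[0,0,0],[0,0,0],[0,0,0],[0,0,0]],"grip":[100,100,100,100,100,100]}'
python3 - <<'E'
from h import *
c=cam("side"); s=r.sense(); t=np.array(s["tcp_pos"]); print(t,s["wrist_force"],s["gripper_width"])
im=cv2.resize(c["frame"][95:175,185:285,::-1],None,fx=7,fy=7,interpolation=cv2.INTER_CUBIC)
cv2.imwrite("pics/c7.png",cv2.convertScaleAbs(im,alpha=1.6))
E
```

```text
time_s: 5.87
tcp_pos: [0.4682, 0.2268, 0.0994]
ee_rot: [[-0.993, -0.114, -0.001], [-0.114, 0.993, -0.0], [0.001, -0.0, -1.0]]
wrist_force: [0.1, -0.3, -0.1]
gripper_width: 0.823
time_s: 6.37
tcp_pos: [0.4685, 0.2269, 0.0649]
ee_rot: [[-0.993, -0.114, -0.001], [-0.114, 0.993, -0.001], [0.001, -0.001, -1.0]]
wrist_force: [0.9, -0.2, -0.5]
gripper_width: 1.002
[0.46870926 0.22711141 0.06539418] [-0.54875728  0.27199227  0.09341582] 0.9964105527636754
```

View pics/c7.png

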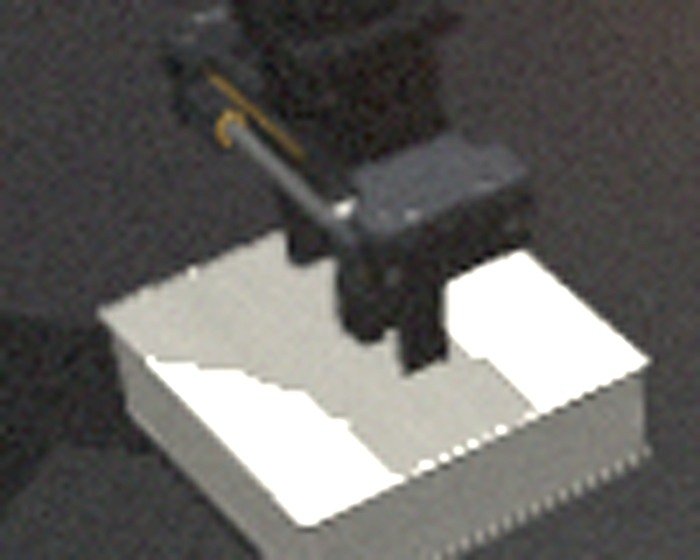

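The knob (crop px 370, 335) sits between the fingers, whose tips are at (423, 365) and (300, 255), with the tips near z = 0.075. I'll go 6 mm lower and close.

```bash

python3 -m jog '{"delta_pos":[[0,0,-3],[0,0,-3],[0,0,0],[0,0,0],[0,0,0],[0,0,0],[0,0,0],[0,0,0],[0,0,0],[0,0,0]],"rot":[[0,0,0],[0,0,0],[0,0,0],[0,0,0],[0,0,0],[0,0,0],[0,0,0],[0,0,0],[0,0,0],[0,0,0]],"grip":[100,100,15,15,15,15,15,15,15,15]}'
python3 -m jog '{"delta_pos":[[0,0,0],[0,0,0],[0,0,0],[0,0,0],[0,0,0],[0,0,0]],"rot":[[0,0,0],[0,0,0],[0,0,0],[0,0,0],[0,0,0],[0,0,0]],"grip":[15,15,15,15,15,15]}'
```

```text
time_s: 7.25
tcp_pos: [0.4686, 0.2271, 0.0595]
ee_rot: [[-0.993, -0.114, 0.0], [-0.114, 0.993, 0.0], [-0.0, 0.0, -1.0]]
wrist_force: [-0.2, -0.7, 0.1]
gripper_width: 0.478
time_s: 7.75
tcp_pos: [0.4687, 0.2273, 0.0595]
ee_rot: [[-0.993, -0.115, 0.0], [-0.115, 0.993, 0.0], [-0.0, 0.0, -1.0]]
wrist_force: [0.7, 0.7, -1.0]
gripper_width: 0.3
```

```bash

python3 -m jog '{"delta_pos":[[0,0,3],[0,0,5],[0,0,8],[0,0,10],[0,0,10],[0,0,4],[0,0,0]],"rot":[[0,0,0],[0,0,0],[0,0,0],[0,0,0],[0,0,0],[0,0,0],[0,0,0]],"grip":[15,15,15,15,15,15,15]}'
python3 -m jog '{"delta_pos":[[-1,8,0],[-2,16,0],[-3,24,0],[-4,30,0],[-4,30,0],[-4,30,0],[-4,30,0],[-3,24,0],[-2,18,0],[-2,14,0]],"rot":[[0,0,0],[0,0,0],[0,0,0],[0,0,0],[0,0,0],[0,0,0],[0,0,0],[0,0,0],[0,0,0],[0,0,0]],"grip":[15,15,15,15,15,15,15,15,15,15]}'
python3 -m jog '{"delta_pos":[[0,10,0],[0,4,0],[0,0,0],[0,0,0]],"rot":[[0,0,0],[0,0,0],[0,0,0],[0,0,0]],"grip":[15,15,15,15]}'
python3 - <<'E'
from h import *
c=cam("top");d=cam("side");print(r.sense()["wrist_force"])
a=cv2.resize(c["frame"][130:290,60:260,::-1],None,fx=2.5,fy=2.5,interpolation=cv2.INTER_CUBIC)
b=cv2.resize(d["frame"][60:220,170:290,::-1],None,fx=2.5,fy=2.5,interpolation=cv2.INTER_CUBIC)
cv2.imwrite("pics/c8.png",cv2.convertScaleAbs(np.hstack([a,b]),alpha=1.3))
E
```

```text
time_s: 8.33
tcp_pos: [0.4695, 0.2278, 0.1013]
ee_rot: [[-0.993, -0.115, 0.003], [-0.115, 0.993, 0.002], [-0.003, 0.002, -1.0]]
wrist_force: [-0.3, -0.4, -1.8]
gripper_width: 0.3
time_s: 9.17
tcp_pos: [0.4387, 0.4531, 0.0984]
ee_rot: [[-0.993, -0.116, -0.001], [-0.116, 0.993, -0.001], [0.001, -0.001, -1.0]]
wrist_force: [0.5, -0.3, -2.8]
gripper_width: 0.301
time_s: 9.5
tcp_pos: [0.4396, 0.4642, 0.0991]
ee_rot: [[-0.994, -0.114, -0.001], [-0.114, 0.994, -0.001], [0.001, -0.001, -1.0]]
wrist_force: [-0.2, 0.6, -2.5]
gripper_width: 0.304
[-0.28762543 -0.1246945  -2.70842949]
```

View pics/c8.png

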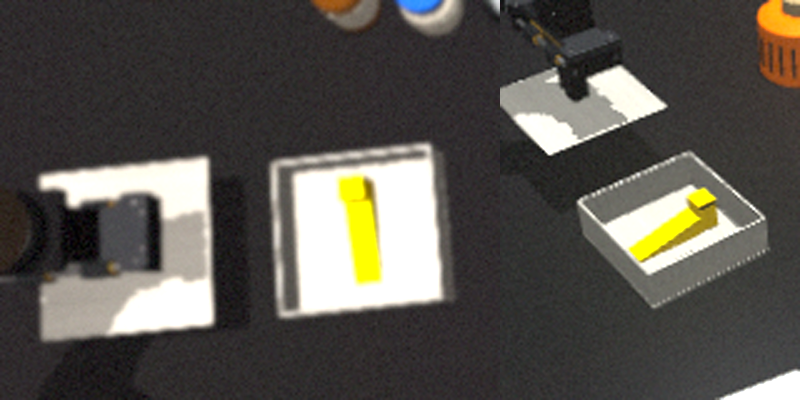

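The lid hangs level from the knob. The open tray shows the wedge, with its grip block at crop px (354, 187) and its thin end at (369, 283), pointing to world −x. Lowering the lid.

```bash

python3 -m jog '{"delta_pos":[[0,0,-10],[0,0,-15],[0,0,-15],[0,0,-15],[0,0,-12],[0,0,-8],[0,0,-5],[0,0,-3],[0,0,-2],[0,0,0]],"rot":[[0,0,0],[0,0,0],[0,0,0],[0,0,0],[0,0,0],[0,0,0],[0,0,0],[0,0,0],[0,0,0],[0,0,0]],"grip":[15,15,15,15,15,15,15,15,15,15]}'
python3 -m jog '{"delta_pos":[[0,0,-1],[0,0,-1],[0,0,-1],[0,0,0]],"rot":[[0,0,0],[0,0,0],[0,0,0],[0,0,0]],"grip":[15,15,15,15]}'
python3 - <<'E'
from fit import *
c=cam("top"); f=c["frame"].astype(int)
m=((f[...,0]-f[...,2]>60)&(f[...,1]-f[...,2]>50)).astype(np.uint8); m[:,:160]=0;m[:,250:]=0;m[:180]=0;m[270:]=0
n,l,s,ce=cv2.connectedComponentsWithStats(m);i=1+np.argmax(s[1:,4]);print(s[i],ce[i])
cnt=cv2.findContours((l==i).astype(np.uint8),0,1)[0][0]
# silhouette fit: hull of the projected wedge against the mask
M=(l==i).astype(float)
K=np.array([[x,y,z] for y in(-.015,.015) for x,z in((-.06,0),(-.06,.046),(-.032,.046),(-.032,.026),(.06,.004),(.06,0))])
def sil(p,k=8):
    a=p[2];R=np.array([[np.cos(a),-np.sin(a),0],[np.sin(a),np.cos(a),0],[0,0,1]])
    q=(proj(c,K@R.T+[p[0],p[1],.004])-[190,180]+.5)*k
    im=np.zeros((90*k,70*k),np.uint8)
    for g in([0,1,2,3,6,7,8,9],[3,4,5,9,10,11,0,6]): cv2.fillConvexPoly(im,cv2.convexHull(np.round(q[g]*16).astype(np.int32)),1,shift=4)
    return cv2.resize(im.astype(np.float32),(70,90),interpolation=cv2.INTER_AREA)
from scipy.optimize import minimize
W=M[180:270,190:260]
best=min((minimize(lambda v:((sil(v*[.01,.01,.1])-W)**2).sum(),np.array([g[0],g[1],g[2]])/[.01,.01,.1],method="Nelder-Mead",options=dict(initial_simplex=np.array([g]*4)/[.01,.01,.1]+np.r_[np.zeros((1,3)),np.eye(3)])) for g in([.47,.225,3.2],[.46,.22,3.05],[.475,.225,3.35])),key=lambda s:s.fun)
p=best.x*[.01,.01,.1];print(p,np.degrees(p[2]),best.fun)
print("block",p[:2]+.046*-np.array([np.cos(p[2]),np.sin(p[2])]))
E
```

```text
time_s: 10.43
tcp_pos: [0.4397, 0.4652, 0.0146]
ee_rot: [[-0.993, -0.114, 0.0], [-0.114, 0.993, 0.0], [-0.0, 0.0, -1.0]]
wrist_force: [-0.7, 0.1, -2.5]
gripper_width: 0.3
time_s: 10.77
tcp_pos: [0.4396, 0.4651, 0.0116]
ee_rot: [[-0.993, -0.114, 0.0], [-0.114, 0.993, 0.0], [-0.0, 0.0, -1.0]]
wrist_force: [0.0, 0.3, -2.0]
gripper_width: 0.298
[195 199  18  45 546] [203.9010989  220.78021978]
[0.47139757 0.237071   3.29177482] 188.60480431113922 30.9306640625
block [0.51687979 0.24395344]
```

```bash

python3 -m jog '{"delta_pos":[[0,0,-1],[0,0,-1],[0,0,0],[0,0,0]],"rot":[[0,0,0],[0,0,0],[0,0,0],[0,0,0]],"grip":[15,15,15,15]}'
python3 -m jog '{"delta_pos":[[0,0,-1],[0,0,0],[0,0,0]],"rot":[[0,0,0],[0,0,0],[0,0,0]],"grip":[15,15,15]}'
python3 - <<'E'
from h import *
c=cam("top")
print(ray(c,[[201,204.8]],.05),ray(c,[[207.4,242.5]],.004+.002))
E
```

```text
time_s: 11.15
tcp_pos: [0.4396, 0.465, 0.0093]
ee_rot: [[-0.993, -0.114, -0.0], [-0.114, 0.993, -0.0], [0.0, -0.0, -1.0]]
wrist_force: [-0.8, 0.1, -1.9]
gripper_width: 0.301
time_s: 11.4
tcp_pos: [0.4397, 0.4652, 0.0085]
ee_rot: [[-0.993, -0.115, 0.0], [-0.115, 0.993, 0.0], [-0.0, 0.0, -1.0]]
wrist_force: [-0.2, 0.6, -3.0]
gripper_width: 0.3
[[0.51626208 0.23694844 0.05      ]] [[0.41314848 0.22686955 0.006     ]]
```

```bash

python3 -m jog '{"delta_pos":[[0,0,-1],[0,0,0],[0,0,0]],"rot":[[0,0,0],[0,0,0],[0,0,0]],"grip":[15,15,15]}'
python3 -m jog '{"delta_pos":[[0,0,-0.7],[0,0,0],[0,0,0]],"rot":[[0,0,0],[0,0,0],[0,0,0]],"grip":[15,15,15]}'
```

```text
time_s: 11.7
tcp_pos: [0.4397, 0.4652, 0.0085]
ee_rot: [[-0.993, -0.115, 0.0], [-0.115, 0.993, 0.0], [-0.001, 0.0, -1.0]]
wrist_force: [-3.2, -1.4, 4.1]
gripper_width: 0.301
time_s: 11.95
tcp_pos: [0.4397, 0.4652, 0.0085]
ee_rot: [[-0.993, -0.115, 0.001], [-0.115, 0.993, 0.0], [-0.001, 0.0, -1.0]]
wrist_force: [-3.0, -1.8, 8.2]
gripper_width: 0.304
```

```bash

python3 - <<'E'
from fit import *
# mask diagnostics: left/right edges of the yellow by row
c=cam("top"); f=c["frame"].astype(int)
m=(f[...,0]-f[...,2]>60)&(f[...,1]-f[...,2]>50)
for y in range(198,246,4):
    x=np.where(m[y,185:225])[0]+185; print(y,x.min() if len(x) else None,x.max() if len(x) else None,len(x))
print(f[212,192:212].tolist())
E
```

```text
198 None None 0
202 195 206 12
206 195 208 14
210 196 209 14
214 198 209 12
218 198 210 13
222 199 210 12
226 199 210 12
230 200 211 12
234 200 211 12
238 201 212 12
242 202 212 11
[[225, 218, 204], [223, 217, 203], [225, 218, 203], [223, 216, 201], [223, 217, 184], [227, 222, 145], [233, 231, 81], [235, 233, 0], [237, 236, 0], [236, 234, 0], [236, 234, 0], [237, 236, 0], [237, 236, 0], [239, 236, 0], [237, 235, 0], [225, 222, 0], [183, 175, 0], [144, 129, 54], [162, 151, 120], [208, 197, 179]]
```

Contact came exactly where predicted, so the lid is seated on the bench. Releasing and rising, then I'll use the earlier picture to estimate the tip offset.

```bash

python3 -m jog '{"delta_pos":[[0,0,1],[0,0,0],[0,0,0],[0,0,0],[0,0,0],[0,0,0],[0,0,0],[0,0,0],[0,0,0],[0,0,0]],"rot":[[0,0,0],[0,0,0],[0,0,0],[0,0,0],[0,0,0],[0,0,0],[0,0,0],[0,0,0],[0,0,0],[0,0,0]],"grip":[15,60,100,100,100,100,100,100,100,100]}'
python3 -m jog '{"delta_pos":[[0,0,6],[0,0,15],[0,0,25],[0,0,30],[0,0,30],[0,0,14],[0,0,0]],"rot":[[0,0,0],[0,0,0],[0,0,0],[0,0,0],[0,0,0],[0,0,0],[0,0,0]],"grip":[100,100,100,100,100,100,100]}'
python3 - <<'E'
from h import *
c=cam("side"); t=np.array([.4687,.2271,0]);y=np.array([-.114,.993,0])
for a,px in((-.051,(423,368)),(.051,(300,260))):
    q=np.array(px)/7+[185,95]-.5
    print(q,[(z,proj(c,[t+a*y+[0,0,z]])[0].round(1).tolist()) for z in(.06,.065,.07,.075,.08,.085)])
E
```

```text
time_s: 12.83
tcp_pos: [0.4396, 0.4651, 0.0077]
ee_rot: [[-0.993, -0.114, -0.0], [-0.114, 0.993, -0.0], [0.0, -0.0, -1.0]]
wrist_force: [0.2, 0.9, 0.6]
gripper_width: 0.898
time_s: 13.42
tcp_pos: [0.4413, 0.4673, 0.1334]
ee_rot: [[-0.993, -0.115, 0.006], [-0.115, 0.993, 0.008], [-0.007, 0.007, -1.0]]
wrist_force: [-0.3, -0.1, 0.3]
gripper_width: 0.995
[244.92857143 147.07142857] [(0.06, [246.2, 151.9]), (0.065, [246.0, 150.6]), (0.07, [245.9, 149.4]), (0.075, [245.7, 148.1]), (0.08, [245.6, 146.8]), (0.085, [245.4, 145.6])]
[227.35714286 131.64285714] [(0.06, [229.6, 135.8]), (0.065, [229.4, 134.5]), (0.07, [229.2, 133.3]), (0.075, [229.0, 132.0]), (0.08, [228.8, 130.8]), (0.085, [228.6, 129.5])]
```

Fingertips are about 12 mm above the reported TCP, i.e. the true tool is about 37 mm shorter than stated. The full opening would nearly touch the tray walls, so I'll go in at 60%.

```bash

python3 -m jog '{"delta_pos":[[5,-15,0],[8,-25,0],[10,-30,0],[10,-30,0],[10,-30,0],[10,-30,0],[10,-27,0],[8,-20,0],[4,-12,0],[2,-6,0]],"rot":[[0,0,0],[0,0,0],[0,0,0],[0,0,0],[0,0,0],[0,0,0],[0,0,0],[0,0,0],[0,0,0],[0,0,0]],"grip":[60,60,60,60,60,60,60,60,60,60]}'
python3 -m jog '{"delta_pos":[[0,0,0],[0,0,-15],[0,0,-20],[0,0,-10],[0,0,0],[0,0,0]],"rot":[[0,0,0],[0,0,0],[0,0,0],[0,0,0],[0,0,0],[0,0,0]],"grip":[60,60,60,60,60,60]}'
python3 - <<'E'
from h import *
c=cam("side"); f=c["frame"].astype(int); s=r.sense(); t=np.array(s["tcp_pos"]);R=np.array(s["ee_rot"]); print(t)
y=np.array([-.114,.993,0])
im=cv2.resize(c["frame"][80:180,190:320,::-1],None,fx=6,fy=6,interpolation=cv2.INTER_CUBIC); im=cv2.convertScaleAbs(im,alpha=1.4)
for P,col in(([t+[0,0,.012]+a*y for a in(-.034,.034)],(0,0,255)),([[.5165+dx*.993+dy*-.12,.239+dx*.12+dy*.993,.05] for dx in(-.014,.014) for dy in(-.015,.015)],(255,0,0))):
    for p in (proj(c,P)-[190,80]+.5)*6: cv2.circle(im,tuple(int(v) for v in p),4,col,1)
cv2.imwrite("pics/c9.png",im)
E
```

```text
time_s: 14.3
tcp_pos: [0.5163, 0.2376, 0.1266]
ee_rot: [[-0.994, -0.112, -0.002], [-0.112, 0.994, -0.002], [0.002, -0.001, -1.0]]
wrist_force: [0.7, 0.8, -0.2]
gripper_width: 0.6
time_s: 14.8
tcp_pos: [0.5163, 0.2406, 0.0823]
ee_rot: [[-0.993, -0.116, -0.001], [-0.116, 0.993, -0.001], [0.001, -0.001, -1.0]]
wrist_force: [0.1, 0.3, -0.3]
gripper_width: 0.599
[0.51685406 0.2408533  0.08312246]
```

View pics/c9.png

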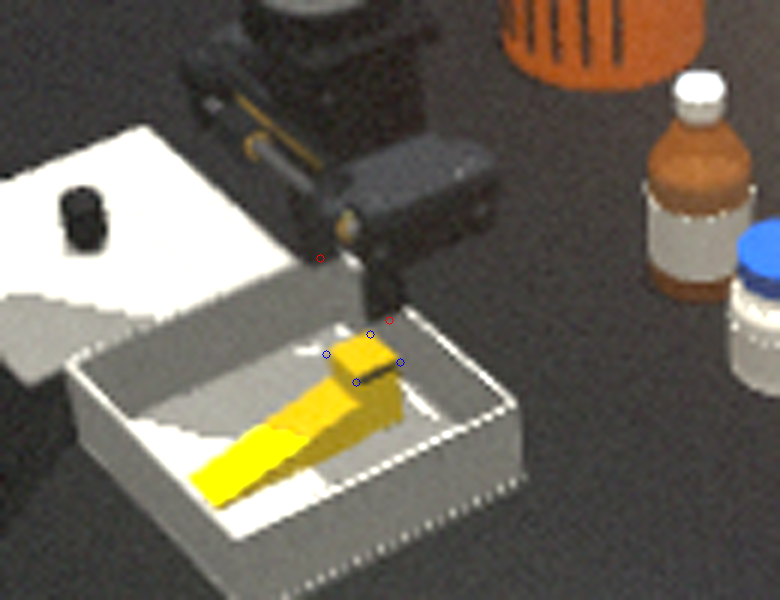

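The lid stands knob-up beside the tray, and the predicted block-top corners match the yellow block at crop px (332–400, 333–385). The fingertips straddle it. Descending and gripping.

```bash

python3 -m jog '{"delta_pos":[[0,-1,-20],[0,0,-20],[0,0,-18],[0,0,-11],[0,0,-5],[0,0,-4],[0,0,0],[0,0,0]],"rot":[[0,0,0],[0,0,0],[0,0,0],[0,0,0],[0,0,0],[0,0,0],[0,0,0],[0,0,0]],"grip":[60,60,60,60,60,60,60,60]}'
python3 -m jog '{"delta_pos":[[0,0,0],[0,0,0],[0,0,0],[0,0,0],[0,0,0],[0,0,0],[0,0,0],[0,0,0]],"rot":[[0,0,0],[0,0,0],[0,0,0],[0,0,0],[0,0,0],[0,0,0],[0,0,0],[0,0,0]],"grip":[15,15,15,15,15,15,15,15]}'
```

```text
time_s: 15.52
tcp_pos: [0.5172, 0.2396, 0.0056]
ee_rot: [[-0.993, -0.115, 0.001], [-0.115, 0.993, 0.001], [-0.001, 0.001, -1.0]]
wrist_force: [-0.2, -0.4, -0.3]
gripper_width: 0.602
time_s: 16.18
tcp_pos: [0.5169, 0.2393, 0.0052]
ee_rot: [[-0.993, -0.115, 0.001], [-0.115, 0.993, 0.0], [-0.001, 0.0, -1.0]]
wrist_force: [-1.0, 0.8, 3.4]
gripper_width: 0.344
```

```bash

python3 -m jog '{"delta_pos":[[0,0,4],[0,0,8],[0,0,15],[0,0,20],[0,0,20],[0,0,15],[0,0,8],[0,0,0]],"rot":[[0,0,0],[0,0,0],[0,0,0],[0,0,0],[0,0,0],[0,0,0],[0,0,0],[0,0,0]],"grip":[15,15,15,15,15,15,15,15]}'
python3 -m jog '{"delta_pos":[[4,-10,0],[6,-20,0],[8,-28,0],[9,-32,0],[9,-32,0],[9,-32,0],[9,-32,0],[9,-32,0],[9,-32,0],[9,-32,0]],"rot":[[0,0,-1],[0,0,-1],[0,0,-1],[0,0,-1],[0,0,-1],[0,0,-1],[0,0,-1],[0,0,-1],[0,0,-1],[0,0,-0.5]],"grip":[15,15,15,15,15,15,15,15,15,15]}'
python3 -m jog '{"delta_pos":[[9,-32,0],[9,-32,0],[8,-30,0],[6,-24,0],[4,-18,0],[2,-12,0],[0,0,0],[0,0,0]],"rot":[[0,0,0],[0,0,0],[0,0,0],[0,0,0],[0,0,0],[0,0,0],[0,0,0],[0,0,0]],"grip":[15,15,15,15,15,15,15,15]}'
```

```text
time_s: 16.85
tcp_pos: [0.5175, 0.2397, 0.0969]
ee_rot: [[-0.993, -0.115, 0.003], [-0.115, 0.993, 0.002], [-0.003, 0.002, -1.0]]
wrist_force: [0.6, 0.0, -1.0]
gripper_width: 0.344
time_s: 17.68
tcp_pos: [0.5965, -0.0453, 0.0929]
ee_rot: [[-0.999, 0.053, -0.004], [0.053, 0.999, -0.0], [0.004, -0.0, -1.0]]
wrist_force: [0.4, 0.2, -0.9]
gripper_width: 0.345
time_s: 18.35
tcp_pos: [0.6345, -0.1914, 0.0932]
ee_rot: [[-0.999, 0.053, -0.003], [0.053, 0.999, 0.001], [0.003, 0.001, -1.0]]
wrist_force: [0.1, 0.9, -1.7]
gripper_width: 0.342
```

```bash

python3 -m jog '{"delta_pos":[[0,0,-10],[0,0,-18],[0,0,-20],[0,0,-18],[0,0,-10],[0,0,-6],[0,0,-4],[0,0,-2],[0,0,0],[0,0,0]],"rot":[[0,0,0],[0,0,0],[0,0,0],[0,0,0],[0,0,0],[0,0,0],[0,0,0],[0,0,0],[0,0,0],[0,0,0]],"grip":[15,15,15,15,15,15,15,15,15,15]}'
python3 - <<'E'
from fit import *
from scipy.optimize import minimize
for nm in("top","side"):
    c=cam(nm); f=c["frame"].astype(int)
    m=((f[...,0]-f[...,2]>45)&(f[...,1]-f[...,2]>45)).astype(np.uint8)
    q=proj(c,[[.58,-.19,.01]])[0]; n,l,s,ce=cv2.connectedComponentsWithStats(m)
    for i in range(1,n):
        if s[i,4]>30 and abs(ce[i]-q).max()<45: print(nm,q.round(),s[i],ce[i].round(1))
    if nm=="top":
        for P in([.529,-.185+.0,.004],[.4947,-.1834,.022]): print(proj(c,[P]).round(1))
    x0,y0=(np.round(q)-[25,22]).astype(int)
    cv2.imwrite(f"pics/w_{nm}.png",f[y0:y0+44,x0:x0+50,::-1])
    # rows of yellow
    ys,xs=np.where(m[y0:y0+44,x0:x0+50]); 
    for y in sorted(set(ys))[::3]: print(y+y0,xs[ys==y].min()+x0,xs[ys==y].max()+x0)
E
```

```text
time_s: 19.18
tcp_pos: [0.6363, -0.191, 0.0076]
ee_rot: [[-0.999, 0.051, 0.002], [0.051, 0.999, -0.0], [-0.002, -0.0, -1.0]]
wrist_force: [0.4, -0.3, -0.2]
gripper_width: 0.345
top [353. 187.] [349 166  11   4  33] [354.1 167.9]
top [353. 187.] [345 171  16  35 450] [352.5 188.5]
[[351.3 204.9]]
[[351.  216.1]]
166 351 351
169 350 359
173 348 359
176 347 360
179 347 359
182 347 359
185 347 359
188 346 359
191 346 359
194 346 358
197 346 358
200 345 358
203 345 358
side [340. 227.] [321 208  37  29 473] [340.6 223.3]
208 352 352
211 350 353
214 345 356
217 340 357
220 334 356
223 328 357
226 324 351
229 321 344
232 324 336
235 326 329[ WARN:0@1.347] global loadsave.cpp:1063 imwrite_ Unsupported depth image for selected encoder is fallbacked to CV_8U.
```

```bash

python3 -m jog '{"delta_pos":[[0,0,-2],[0,0,-2],[0,0,-1],[0,0,0],[0,0,0]],"rot":[[0,0,0],[0,0,0],[0,0,0],[0,0,0],[0,0,0]],"grip":[15,15,15,15,15]}'
python3 -m jog '{"delta_pos":[[0,0,-1],[0,0,0],[0,0,0]],"rot":[[0,0,0],[0,0,0],[0,0,0]],"grip":[15,15,15]}'
python3 -m jog '{"delta_pos":[[0,0,-0.7],[0,0,0],[0,0,0]],"rot":[[0,0,0],[0,0,0],[0,0,0]],"grip":[15,15,15]}'
```

```text
time_s: 19.7
tcp_pos: [0.6355, -0.191, 0.0016]
ee_rot: [[-0.999, 0.051, -0.0], [0.051, 0.999, 0.0], [0.0, -0.0, -1.0]]
wrist_force: [-0.5, -0.1, -1.3]
gripper_width: 0.34
time_s: 19.95
tcp_pos: [0.6358, -0.191, 0.0012]
ee_rot: [[-0.999, 0.051, 0.001], [0.051, 0.999, -0.0], [-0.001, -0.0, -1.0]]
wrist_force: [-0.4, 0.2, 1.8]
gripper_width: 0.339
time_s: 20.2
tcp_pos: [0.6358, -0.191, 0.0012]
ee_rot: [[-0.999, 0.051, 0.001], [0.051, 0.999, -0.0], [-0.001, -0.0, -1.0]]
wrist_force: [-2.3, 1.1, 4.9]
gripper_width: 0.34
```

Flat on the bench. I'll save reference pictures, then push toward the lip.

```bash

python3 - <<'E'
from h import *
for n in("top","side"):
    c=cam(n); np.save(f"ref_{n}.npy",np.mean([c["frame"].astype(float)]+[cam(n)["frame"].astype(float) for _ in range(3)],0))
E
python3 -m jog '{"delta_pos":[[-5,0.3,0.4],[-8,0.4,0],[-10,0.5,0],[-10,0.5,0],[-10,0.5,0],[-8,0.4,0],[-6,0.3,0],[-3,0.2,0],[0,0,0],[0,0,0]],"rot":[[0,0,0],[0,0,0],[0,0,0],[0,0,0],[0,0,0],[0,0,0],[0,0,0],[0,0,0],[0,0,0],[0,0,0]],"grip":[15,15,15,15,15,15,15,15,15,15]}'
python3 -m jog '{"delta_pos":[[-2,0.1,0],[-1,0,0],[0,0,0],[0,0,0]],"rot":[[0,0,0],[0,0,0],[0,0,0],[0,0,0]],"grip":[15,15,15,15]}'
```

```text
time_s: 21.43
tcp_pos: [0.5754, -0.1879, 0.0012]
ee_rot: [[-0.999, 0.051, -0.001], [0.051, 0.999, -0.0], [0.0, -0.0, -1.0]]
wrist_force: [-1.0, -0.1, 7.0]
gripper_width: 0.347
time_s: 21.77
tcp_pos: [0.574, -0.1879, 0.0012]
ee_rot: [[-0.999, 0.05, 0.003], [0.05, 0.999, -0.001], [-0.003, -0.0, -1.0]]
wrist_force: [2.6, -0.5, 5.7]
gripper_width: 0.343
```

```bash

for i in 1; do python3 -m jog '{"delta_pos":[[-2,0.1,0],[0,0,0],[0,0,0]],"rot":[[0,0,0],[0,0,0],[0,0,0]],"grip":[15,15,15]}'; done
python3 -m jog '{"delta_pos":[[-2,0.1,0],[0,0,0],[0,0,0]],"rot":[[0,0,0],[0,0,0],[0,0,0]],"grip":[15,15,15]}'
python3 -m jog '{"delta_pos":[[-2,0.1,0],[0,0,0],[0,0,0]],"rot":[[0,0,0],[0,0,0],[0,0,0]],"grip":[15,15,15]}'
python3 -m jog '{"delta_pos":[[-2,0.1,0],[0,0,0],[0,0,0]],"rot":[[0,0,0],[0,0,0],[0,0,0]],"grip":[15,15,15]}'
cat > lift.py <<'E'
from h import *
def mean(n): return np.mean([cam(n)["frame"].astype(float) for _ in range(3)],0)
if __name__=="__main__":
    c=cam("side"); ref=np.load("ref_side.npy").mean(2); cur=mean("side").mean(2)
    R=lambda x,y:np.array([.39885+x*-.9987+y*-.051,-.1785+x*.051-y*.9987])
    # deck / balance patches along its near (-y world => +y stand) side
    for nm,x,y,z in(("deck front near",-.1,.1,.02),("bal front near",-.07,.075,.07),("bal front far",-.07,-.075,.07),("bal rear near",.08,.075,.07),("deck rear near",.09,.1,.02)):
        p=R(x,y); q=proj(c,[[p[0],p[1],z],[p[0],p[1],z+.004]]); u,v=np.round(q[0]).astype(int)
        a,b=ref[v-9:v+10,u-9:u+10],cur[v-9:v+10,u-9:u+10]
        (dx,dy),resp=cv2.phaseCorrelate(a,b,cv2.createHanningWindow(a.shape[::-1],cv2.CV_64F))
        print(nm,q[0].round(),"shift",round(dx,2),round(dy,2),"resp",round(resp,2),"4mm=",(q[1]-q[0]).round(2), "absdiff",np.abs(a-b).mean().round(1))
E
python3 lift.py
```

```text
time_s: 22.02
tcp_pos: [0.572, -0.1878, 0.0011]
ee_rot: [[-0.999, 0.05, 0.003], [0.05, 0.999, -0.001], [-0.003, -0.0, -1.0]]
wrist_force: [2.2, 0.6, 5.1]
gripper_width: 0.342
time_s: 22.27
tcp_pos: [0.57, -0.1877, 0.0012]
ee_rot: [[-0.999, 0.05, 0.003], [0.05, 0.999, -0.001], [-0.003, -0.0, -1.0]]
wrist_force: [2.7, -0.0, 6.1]
gripper_width: 0.347
time_s: 22.52
tcp_pos: [0.568, -0.1876, 0.0012]
ee_rot: [[-0.999, 0.05, 0.003], [0.05, 0.999, -0.001], [-0.003, -0.0, -1.0]]
wrist_force: [2.9, -0.6, 5.3]
gripper_width: 0.343
time_s: 22.77
tcp_pos: [0.5671, -0.1875, 0.0012]
ee_rot: [[-0.999, 0.05, 0.005], [0.05, 0.999, -0.001], [-0.005, -0.001, -1.0]]
wrist_force: [4.9, -0.2, 4.1]
gripper_width: 0.342
deck front near [332. 261.] shift -0.0 -0.01 resp 1.0 4mm= [ 0.06 -0.93] absdiff 1.9
bal front near [317. 247.] shift -0.04 0.05 resp 1.01 4mm= [ 0.02 -0.99] absdiff 3.2
bal front far [290. 208.] shift 0.04 -0.05 resp 1.03 4mm= [-0.05 -1.02] absdiff 1.6
bal rear near [262. 270.] shift -0.29 -0.1 resp 1.07 4mm= [-0.13 -0.97] absdiff 0.9
deck rear near [264. 291.] shift 0.07 -0.03 resp 1.0 4mm= [-0.13 -0.89] absdiff 0.9
```

Contact with the lip came at x ≈ 0.567, as predicted, and the deck has not moved yet. A 4 mm lift needs about 16 mm more.

```bash

python3 -m jog '{"delta_pos":[[-1,0.05,0],[-1,0.05,0],[-1,0.05,0],[-1,0.05,0],[0,0,0],[0,0,0]],"rot":[[0,0,0],[0,0,0],[0,0,0],[0,0,0],[0,0,0],[0,0,0]],"grip":[15,15,15,15,15,15]}'
python3 -m jog '{"delta_pos":[[-1,0.05,0],[-1,0.05,0],[-1,0.05,0],[-1,0.05,0],[0,0,0],[0,0,0]],"rot":[[0,0,0],[0,0,0],[0,0,0],[0,0,0],[0,0,0],[0,0,0]],"grip":[15,15,15,15,15,15]}'
python3 lift.py
```

```text
time_s: 23.47
tcp_pos: [0.5638, -0.1873, 0.0012]
ee_rot: [[-0.999, 0.05, 0.006], [0.05, 0.999, -0.001], [-0.006, -0.001, -1.0]]
wrist_force: [7.0, -0.6, 3.0]
gripper_width: 0.342
time_s: 23.97
tcp_pos: [0.5598, -0.1871, 0.0012]
ee_rot: [[-0.999, 0.05, 0.006], [0.05, 0.999, -0.001], [-0.006, -0.001, -1.0]]
wrist_force: [6.6, -1.0, 2.6]
gripper_width: 0.342
deck front near [332. 261.] shift 0.36 -0.58 resp 0.92 4mm= [ 0.06 -0.93] absdiff 5.0
bal front near [317. 247.] shift 0.1 -0.2 resp 1.1 4mm= [ 0.02 -0.99] absdiff 6.8
bal front far [290. 208.] shift -0.03 -0.52 resp 1.07 4mm= [-0.05 -1.02] absdiff 4.9
bal rear near [262. 270.] shift 0.34 0.02 resp 1.05 4mm= [-0.13 -0.97] absdiff 2.6
deck rear near [264. 291.] shift -0.09 0.04 resp 0.95 4mm= [-0.13 -0.89] absdiff 1.0
```

```bash

python3 -m jog '{"delta_pos":[[-1,0.05,0],[-1,0.05,0],[-1,0.05,0],[-1,0.05,0],[-1,0.05,0],[-1,0.05,0],[-1,0.05,0],[-1,0.05,0],[0,0,0],[0,0,0]],"rot":[[0,0,0],[0,0,0],[0,0,0],[0,0,0],[0,0,0],[0,0,0],[0,0,0],[0,0,0],[0,0,0],[0,0,0]],"grip":[15,15,15,15,15,15,15,15,15,15]}'
python3 lift.py
python3 - <<'E'
from h import *
c=cam("top"); f=np.mean([cam("top")["frame"].astype(float) for _ in range(3)],0); ref=np.load("ref_top.npy")
d=np.abs(f-ref).mean(2)
for n,p in(("flask",(448,168)),("weight",(451,215)),("beaker",(261,121)),("jar",(231,128)),("bottle",(196,126)),("lid",(100,225)),("tray",(204,222))):
    u,v=p; print(n,"max diff",d[v-14:v+15,u-14:u+15].max().round(1))
m=((f[...,0]-f[...,2]>45)&(f[...,1]-f[...,2]>45)).astype(np.uint8); n,l,s,ce=cv2.connectedComponentsWithStats(m)
print([ (s[i].tolist()) for i in range(1,n) if s[i,4]>30 and abs(ce[i][0]-352)<20]); s=r.sense();print(s["tcp_pos"],s["wrist_force"],s["gripper_width"])
E
```

```text
time_s: 25.0
tcp_pos: [0.5518, -0.1867, 0.0012]
ee_rot: [[-0.999, 0.05, 0.006], [0.05, 0.999, -0.001], [-0.006, -0.001, -1.0]]
wrist_force: [7.2, -0.8, 2.6]
gripper_width: 0.345
deck front near [332. 261.] shift 0.07 -0.62 resp 0.82 4mm= [ 0.06 -0.93] absdiff 8.2
bal front near [317. 247.] shift 0.4 -0.1 resp 1.05 4mm= [ 0.02 -0.99] absdiff 9.8
bal front far [290. 208.] shift -1.06 -0.75 resp 0.85 4mm= [-0.05 -1.02] absdiff 7.3
bal rear near [262. 270.] shift 0.16 0.25 resp 1.03 4mm= [-0.13 -0.97] absdiff 4.2
deck rear near [264. 291.] shift 0.14 0.12 resp 0.94 4mm= [-0.13 -0.89] absdiff 1.4
flask max diff 5.5
weight max diff 6.2
beaker max diff 195.4
jar max diff 7.4
bottle max diff 5.5
lid max diff 14.3
tray max diff 9.6
[[345, 203, 14, 12, 141]]
[ 0.55182995 -0.18672823  0.00117845] [6.00581138 0.1298986  3.27747929] 0.34399546481901516
```

The beaker patch differs from the reference. I'll check against the very first picture whether that's the arm or the glass having moved.

```bash

python3 - <<'E'
from h import *
f=cam("top")["frame"].astype(float); o=cv2.imread("pics/top0.png")[:,:,::-1].astype(float); ref=np.load("ref_top.npy")
for n,p in(("flask",(448,168)),("weight",(451,215)),("beaker",(261,121)),("jar",(231,128)),("bottle",(196,126))):
    u,v=p; g=lambda a:a[v-17:v+18,u-16:u+17]
    print(n,"now-first",np.abs(g(f)-g(o)).mean().round(1),"ref-first",np.abs(g(ref)-g(o)).mean().round(1))
d=np.abs(f-ref).mean(2)>40; n,l,s,c=cv2.connectedComponentsWithStats(d.astype(np.uint8)); print([x.tolist() for x in s[1:] if x[4]>25])
# side view of the beaker
c=cam("side"); q=proj(c,[[.769,.083,.045]])[0].round().astype(int); a=cv2.imread("pics/side0.png")[:,:,::-1].astype(float)
w=lambda k:k[q[1]-18:q[1]+19,q[0]-15:q[0]+16]; print(q,np.abs(w(a)-w(c["frame"].astype(float))).mean().round(1), np.abs(w(np.load("ref_side.npy"))-w(c["frame"].astype(float))).mean().round(1))
dd=f-ref; v,u=np.unravel_index(np.argmax(np.abs(dd[104:139,245:278]).mean(2)),(35,33)); print(u+245,v+104,f[v+104,u+245],ref[v+104,u+245],o[v+104,u+245])
E
```

```text
flask now-first 2.8 ref-first 2.3
weight now-first 3.0 ref-first 2.5
beaker now-first 2.6 ref-first 60.7
jar now-first 2.6 ref-first 2.1
bottle now-first 2.7 ref-first 2.3
[[255, 106, 132, 46, 4983], [253, 148, 15, 25, 220], [287, 150, 104, 55, 3426], [233, 165, 58, 86, 1218], [254, 178, 39, 20, 125], [337, 206, 21, 11, 126], [65, 208, 228, 192, 22107], [115, 236, 44, 11, 321], [258, 375, 15, 10, 88], [178, 376, 47, 24, 726], [221, 381, 9, 6, 35]]
[342 141] 115.3 30.6
275 117 [27. 27. 27.] [238.5  233.25 209.75] [36. 36. 40.]
```

The beaker hasn't moved; the arm was hiding it in the reference picture. The other bystanders match the first picture too. Handing in.

```bash
python3 -c "
from station import r,finish_job
s=r.sense();print(s['time_s'],s['tcp_pos'],s['wrist_force'],s['gripper_width']);print(finish_job())"
```

```text
25.5 [ 0.55179996 -0.18673278  0.00117114] [ 6.61386144 -0.70205922  2.88080342] 0.344197572874753
the job is handed in; nothing more can be done
None
```

I finished the job and handed it in at 25.5 s. The lid stands flat and knob-up on the bench beside the tray. The wedge is under the platform's front edge, and the gripper is still holding it.

**Lift:** the wedge touched the lip at x ≈ 0.567 m and I pushed it about 15 mm further. From the slope, that should lift the edge about 3.6 mm. The camera check is less certain: the two usable patches, the deck's near front corner and the balance's far front corner, gave roughly 2.7–3 mm. The near front corner of the balance showed almost no shift. Both estimates are under the 8 mm limit.

**Forces and grip:** the last wrist force was about 6.6 N against the push and 2.9 N upward. The opening was 0.344 of the stroke, which is the wedge's 30 mm width. I did not check directly that the gripper is clear of the platform; by geometry its body stays about 50 mm from the balance.

**Other objects:** the flask, weight, beaker, jar and bottle match the first picture from the top camera. The beaker differed from a later reference picture only because the arm was hiding it then.

**What disagreed:** the real fingertips sat about 37 mm higher than the reported tool position and stated finger length imply. My first grasp therefore closed on nothing above the knob. I measured the offset in the pictures and corrected for it.

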